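# Seat a key peg in its split block and hold it pressed in the ratchet clamp

### The arm

A 7-joint arm with a two-finger parallel gripper is mounted at the origin on the work surface. World frame = base frame: x ahead of the robot, y to its left, z up, the work surface at z = 0. Lengths are in mm, angles in rad, forces in N, time in s.
With the tool pointing down it reaches from about 425 to 875 mm from the base axis. Payload 8.4 kg.
Tool frame: the origin (TCP) lies at the very end of the fingers, on their centre line; the grasp point (between the pads) lies 19 mm behind it; z points along the fingers, y is the line along which they close (so a half turn about z gives the same grasp; the last joint's range is limited). The gripper opens to 87 mm and grips with 3 to 60 N. Pads are 19 mm wide; open, the fingers measure 117 mm over their backs; the gripper's body (75 mm by 190 mm) begins 51 mm behind the grasp point.
Start: joints at [-1.206, 0.333, 0.04, 1.465, -0.013, 1.343, -0.059], TCP at [290.774, 581.304, 222.546] pointing down, gripper open.
Joint ranges: [-2.58, 2.58], [-0.38, 2.09], [-1.3, 1.39], [0.25, 2.4], [-1.5, 4.64], [0.08, 2.09], [-2.65, 2.65]. Speed limits (rad/s): [2.22, 2.22, 2.79, 2.79, 3.14, 3.14, 3.14].

### API

Orientations are given as a 3x3 rotation matrix whose columns are the frame's x, y, z axes.
In Python, from workcell import ctrl, get_image, camera_info, look_for, trace gives the robot as it stands. The module is installed in compiled form; this text tells all that it offers.
- The arm moves only by the tool step_arm, never from a script. Its argument "plan" is a list of rows, each an object with "dp": the shift along the tool's x, y, z in units of 25 mm (1.0 is 25 mm), a list of three; "yaw": the turn about the tool's z in units of 6 degrees (1.0 is 6 degrees); "fingers": the closure, from -1 (fully open) to 1 (shut). A call has 1 to 10 rows; each row shifts and turns the commanded pose from where the row before left it, along the tool's axes as they then stand; what a row does not reach is not made up. A row lasts 1/12 s, in which the tool goes at most 41.7 mm and 7.16 degrees, less where a joint would pass 70% of its speed; a pose out of reach is approached as far as the arm can. A call is refused whole if a number of a shift passes 1 or a number of a turn 1, either way. A call with a gripper value outside its range is refused whole. The fingers move at their own pace and stop on an object; the grip force is fixed at half the most. Time passes only in rows, so rows that do not move let the fingers close. It gives the time, the measured TCP pose, the force, the opening and the grip force at its end, in the units of the state.
- ctrl.state(): the state, without advancing time (a new reading comes with each control period).
- get_image(name): name is "scene" or "top" or "wrist"; returns the picture (480x640x3 uint8, red, green, blue); there is no depth.
- camera_info(name): a dict with "intrinsics" (3x3 intrinsics, pixels), "world_to_cam" (4x4, takes a point from world to camera coordinates). Camera axes: x right, y up, looking along -z (the intrinsics and any distortion apply to the point x, -y, -z); pixel columns grow to the right and rows downward; lengths in mm; the calibration is good to about 2 mm. A picture is of the moment at which its call begins: read the wrist's pose just before it. camera_info takes no time and is no camera call; for the wrist camera it gives the pose at the moment of the call.
- ctrl.sign_off(): hands the job in; it is judged then, once.
Trained networks look in the newest picture that a camera, given by its name, has taken for a name from the list of things; names that differ only in an ending like _2 or _b are one class to them, and where a whole thing is asked for, a point or a joint stands for the part that bears it (a point fixed in the world has none). Each returns a list of dicts, best first, with "p" (0 to 1); they miss things now and then, are a little off and sometimes report something else, mostly with a low value. They report only what shows in the picture. A call takes as long as a camera call. They do not tell look-alikes from the thing itself.
- look_for(camera, thing): "rect" ([centre column, centre row, width, height] in pixels, round what is visible of it).
- trace(camera, thing): "pixels" (480x640 bool, what is visible of it) and "rect" ([centre column, centre row, width, height] in pixels, round what is visible of it).
The state is a dict: "t": time; "qpos": joint angles; "joint_vel": joint speeds; "tau": joint torques, N m; "ee_pos": TCP position; "ee_rot": TCP orientation; "contact_force": force on the tool from outside, world axes, zero at the start; "wrist_torque": the same for the moment, N m; "opening": finger opening in mm; "finger_force": force on a finger pad.
Only numpy, scipy, OpenCV 4.12 (cv2) and the standard library are available. Lean on these libraries where they do the work, as an engineer would, in place of code of your own. Each camera call takes 0.05 s, during which the arm holds its last target. There are 200 camera calls.

### The job

A new wooden key peg for the shelf is ready to be fixed: take it from its stand and push it shank-down through the hole in the split block lying in the little bar clamp until its head sits on the block. Then work the clamp only by its trigger, squeezing it towards the handle and letting it spring back as often as needed, until the jaw pad presses the block firmly against the heel stop without crushing it (about 10 N; more than 25 N is too much). Finish while still holding the trigger squeezed so that this pressure stays on, and leave the other things on the shelf where they are.

Things in the scene. Friction and masses are not known exactly. Their poses are not given: they have to be found in the camera images.
- peg: loose dark wooden key peg, 61 mm long, upright: a 12 mm diameter shank 35 mm long with a foot tapering to 7 mm over its last 6 mm, under a cylindrical head 24 mm in diameter and 26 mm tall. Origin: centre of the foot, z axis up along the shank to the head. It starts hanging shank-down in the stand's hole with its head resting on the stand's top; grip it by the head
- peg_shoulder (a point): centre of the underside of the peg's head, 35 mm above the foot
- stand: fixed brown wooden block 60 x 60 x 40 mm with one 15 mm upright hole, holds the peg at the start. Origin: centre of its underside
- block: loose pale beech block, 50 mm (its x, along the clamp) x 44 mm x 40 mm tall, with an upright 16 mm hole right through its middle and a thin dark saw slit across it. It lies on the clamp's base board (12 mm above the shelf, so its top is at 52 mm) between two low side guides, 0 to 3 mm from the heel stop. Origin: centre of its underside
- block_hole0 (a point): centre of the mouth of the hole in the block's top face, frame parallel to the block
- clamp: one-hand bar clamp fixed on a plywood base board 335 x 70 x 12 mm. Its x axis runs level from the trigger past handle and jaw to the heel stop; z up. Origin: on the shelf, under the front (heel-side) face of the handle. Handle: fixed black upright post 26 mm wide, x = -18 to 0 mm, top at z = 105 mm. The housing below reaches z = 58 mm: keep fingertips above it
- handle_grip (a point): point on the handle's front face (faces clamp +x), 88 mm above the shelf. Grip handle and trigger together from above, fingers closing along the clamp's x: one finger on this face, the other on the trigger's back face
- trigger: steel trigger behind the handle: upright post 14 mm thick (x), 26 mm wide, top at z = 105 mm. Slides 20 mm along clamp +x towards the handle against a weak spring (about 2 N released, 3.3 N fully squeezed) and springs back when let go. Origin: at the clamp's origin when released, moving with the trigger, so its x in the clamp's frame is how far it is squeezed
- trigger_grip (a point): point on the trigger's back face, 88 mm above the shelf; 54 mm behind the handle's front face when released, 34 mm when fully squeezed. An 8 mm ratchet drives the jaw: a full stroke moves it 12 to 20 mm towards the heel and it stays there while the trigger goes fully back for the next stroke
- jaw: sliding grey jaw with toothed steel bar, not to be pushed by hand. The trigger overcomes its friction of about 2.5 N; let go under pressure, it slips back until 1 to 3 N are left on the block. Head 14 x 44 mm, top at 50 mm. Origin: at the clamp's origin when fully retracted; slides up to 70 mm along clamp x
- pad_face (a point): centre of the front face of the black sprung pad (40 x 30 mm) on the jaw, 34 mm above the shelf; it lies 80 mm ahead of the clamp's origin when the jaw is fully retracted. It starts 23 to 49 mm short of the block, so two or more strokes are needed
- pad (a joint): how far the jaw's sprung pad is pushed in, m: 0 free, up to 0.014. Spring 1500 N/m, so 0.0067 means 10 N on the block; past 0.014 it is solid
- heel: fixed heel stop of the clamp, 16 x 44 x 36 mm on the base board (top at 48 mm). Origin: foot of its inner face, which the block is pressed against, on the base board; x as the clamp's
- receiver: bystander: white doorbell receiver with a grey press button, 35 x 90 x 120 mm, fixed at the far side. Origin: centre of its underside
- keyring: bystander: loose steel ring lying flat, 34 mm across, 5 mm thick. Origin: centre of its underside
- snail: bystander: loose white ceramic snail, 75 x 32 mm, 48 mm tall. Origin: centre of its underside
- case: bystander: loose red glasses case 160 (x) x 62 x 40 mm. Origin: centre of its underside
Things that resemble listed ones, but are neither listed nor needed, are in the scene too. What is shaped like the stand but red or turquoise is not meant.

How it is judged:
By the outcome, as a careful person would: the job done as asked, in the order asked, and still so for the second after the job is handed in, while the arm keeps its last pose, push and grip.
It also fails if it takes over 64 s, if anything falls off the work surface, if the arm or the gripper's body presses on something with over 40 N, if the wrist force passes 120 N, or if a joint passes its speed limit or range.

## Working session

There is one attempt and no reset: what is moved stays moved. The work goes in short steps, Python scripts to look and compute and a tool call to move; the robot and the scene stay as the last step left them, time stands still between calls to the robot, and variables do not carry over. Pictures are saved under pics/ and viewed, at most 10 in all, crops included, and the job is handed in when it is done.

Besides the shell and the picture viewer there is one more tool, called after ">>>" as name(argument=value, ...), one argument or row to a line, values as JSON. step_arm: Moves the arm, as the interface text tells. Its arguments: {"type":"object","properties":{"plan":{"type":"array"}},"required":["plan"]}

```bash
mkdir -p pics
cat > h.py <<'E'
import numpy as np, cv2
from workcell import ctrl,get_image,camera_info,look_for,trace
def snap(c,f=None):
    im=get_image(c)
    if f: cv2.imwrite('pics/'+f,im[:,:,::-1])
    return im
def ray(c,uv,z):
    i=camera_info(c);K=np.array(i['intrinsics']);M=np.array(i['world_to_cam'])
    d=np.linalg.inv(K)@np.array([uv[0],uv[1],1.]);d=np.array([d[0],-d[1],-d[2]])
    R=M[:3,:3];o=-R.T@M[:3,3];w=R.T@d
    return o+w*(z-o[2])/w[2]
def proj(c,P):
    i=camera_info(c);K=np.array(i['intrinsics']);M=np.array(i['world_to_cam'])
    p=M[:3,:3]@np.array(P,float)+M[:3,3];q=K@np.array([p[0],-p[1],-p[2]]);return q[:2]/q[2]
E
python3 - <<'E'
from h import *
s=ctrl.state();print(s)
for c in['scene','top']:
    snap(c,c+'1.png');i=camera_info(c);M=np.array(i['world_to_cam']);print(c,i.keys(),np.round(-M[:3,:3].T@M[:3,3]))
    for t in['peg','stand','block','clamp','trigger','jaw','heel','pad_face','keyring','snail','case','receiver']:
        print(c,t,[(np.round(d['rect']).tolist(),round(d['p'],2)) for d in look_for(c,t)][:3])
print(s['t'],ctrl.state()['t'])
E
```

```text
{'t': 0.0, 'qpos': array([-1.20622705,  0.33391697,  0.0398614 ,  1.4662461 , -0.01338567,
        1.34331301, -0.05849532]), 'joint_vel': array([-3.96422038e-04,  1.60234209e-04,  1.38628883e-03, -1.84578757e-03,
        1.76428225e-05,  1.00063505e-04, -3.41238963e-04]), 'tau': array([-9.51034281e-05, -6.56369448e+01,  1.33539174e+00, -4.03789866e+01,
       -5.96966338e-02,  4.54038265e-02,  1.97026020e-04]), 'ee_pos': array([290.57604983, 580.91593748, 221.66751655]), 'ee_rot': array([[-8.94374033e-01,  4.47319473e-01, -6.14365899e-04],
       [ 4.47319879e-01,  8.94372789e-01, -1.49653745e-03],
       [-1.19958201e-04, -1.61328231e-03, -9.99998691e-01]]), 'contact_force': array([-0.74508255, -1.05610724,  0.67130792]), 'wrist_torque': array([ 0.00731731,  0.02071689, -0.06164133]), 'finger_force': 0.0, 'opening': 86.97302563169299}
scene dict_keys(['intrinsics', 'world_to_cam']) [1298.  577.  726.]
scene peg [([452.0, 310.0, 19.0, 15.0], 0.63)]
scene stand [([518.0, 353.0, 55.0, 47.0], 0.86), ([446.0, 369.0, 48.0, 50.0], 0.8), ([318.0, 252.0, 166.0, 79.0], 0.71)]
scene block [([
[... 573 characters left out ...]
 40. 1213.]
top peg [([251.0, 150.0, 53.0, 35.0], 0.63)]
top stand [([178.0, 258.0, 33.0, 32.0], 0.94), ([114.0, 263.0, 41.0, 34.0], 0.94), ([156.0, 206.0, 40.0, 37.0], 0.83)]
top block [([277.0, 289.0, 32.0, 27.0], 0.68)]
top clamp [([335.0, 269.0, 173.0, 80.0], 0.79)]
top trigger [([377.0, 257.0, 12.0, 14.0], 0.62)]
top jaw [([362.0, 267.0, 110.0, 38.0], 0.65)]
top heel [([259.0, 292.0, 12.0, 20.0], 0.51)]
top pad_face []
top keyring [([334.0, 269.0, 173.0, 79.0], 0.41)]
top snail [([373.0, 174.0, 26.0, 36.0], 0.61)]
top case [([508.0, 240.0, 38.0, 82.0], 0.71), ([314.0, 278.0, 13.0, 21.0], 0.37), ([374.0, 174.0, 28.0, 35.0], 0.19)]
top receiver [([252.0, 152.0, 53.0, 36.0], 0.61)]
0.0 1.3
```

View pics/scene1.png

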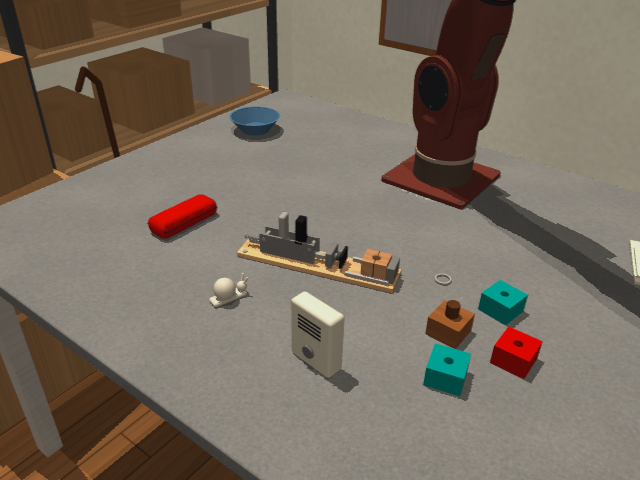

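View pics/top1.png

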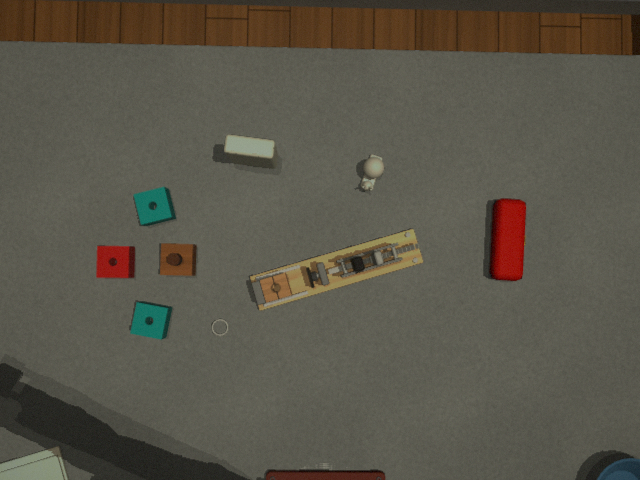

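The scene picture shows the peg at about (452,310) on the brown stand. The clamp has its heel on the right at (393,270) and its trigger at (283,225). In the top picture the peg is at about (176,260), the block hole at (276,288), the handle at (358,264) and the trigger at (378,257). The keyring is at (220,327).

Run:
```python
from h import *
for n,uv,z in[('peg',(176,260),66),('stand',(178,259),40),('hole',(276,288.5),52),('handle',(358,264),105),('trig',(378,257.5),105),('keyring',(220,327),5)]:
    print(n,np.round(ray('top',uv,z),1))
for n,uv,z in[('peg',(453,305),66),('hole',(376,256),52),('handle',(301,218),105),('trig',(284,214),105)]:
    print('s',n,np.round(ray('scene',uv,z),1))
c=cv2.imread('pics/top1.png')
# board outline (yellow)
tr=trace('top','clamp')[0];m=tr['pixels'].astype(np.uint8)
p=cv2.minAreaRect(cv2.findNonZero(m));b=cv2.boxPoints(p);print(p);[print(np.round(ray('top',q,12),1)) for q in b]
a=cv2.resize(c[220:320,240:430],None,fx=4,fy=4,interpolation=cv2.INTER_CUBIC)
cv2.imwrite('pics/crop1.png',a)
```

```text
peg [519.1 284.7  66. ]
stand [521.3 286.5  40. ]
hole [468.   99.5  52. ]
handle [515.7 -50.4 105. ]
trig [527.9 -86.5 105. ]
keyring [390.3 209.6   5. ]
s peg [522.5 290.2  66. ]
s hole [465.5  97.   52. ]
s handle [514.6 -52.4 105. ]
s trig [524.2 -88.3 105. ]
((336.65509033203125, 268.3628234863281), (36.30728530883789, 170.87940979003906), 73.52957153320312)
[492.  153.2  12. ]
[ 591.1 -166.5   12. ]
[ 522.8 -187.3   12. ]
[424.6 132.1  12. ]
```

View pics/crop1.png

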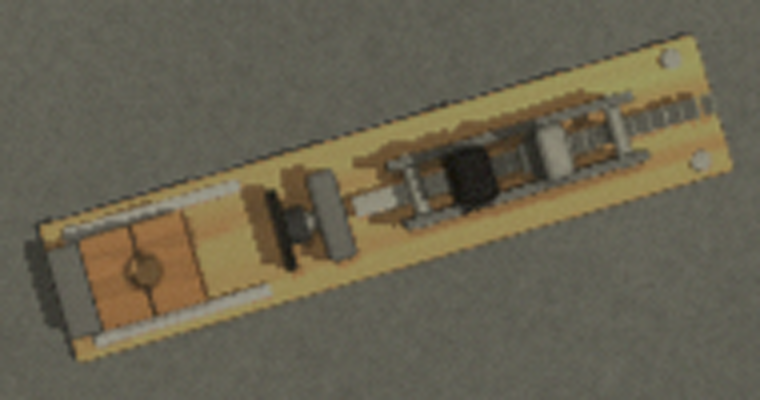

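The crop shows the hole at (145,270), which is (276,287) in the full picture, and the board tilted as measured. Rear-to-front length comes out at 334.6 mm, and the handle-to-trigger distance at 38.1 mm against a nominal 38, so the geometry holds. Next I'll move over the peg.

>>> step_arm(
  plan=[
    {"dp": [-0.96,-0.46,0.1],"yaw": 0,"fingers": -1},
    {"dp": [-0.96,-0.46,0.1],"yaw": 0,"fingers": -1},
    {"dp": [-0.96,-0.46,0.1],"yaw": 0,"fingers": -1},
    {"dp": [-0.96,-0.46,0.1],"yaw": 0,"fingers": -1},
    {"dp": [-0.96,-0.46,0.1],"yaw": 0,"fingers": -1},
    {"dp": [-0.96,-0.46,0.1],"yaw": 0,"fingers": -1},
    {"dp": [-0.96,-0.46,0.1],"yaw": 0,"fingers": -1},
    {"dp": [-0.96,-0.46,0.1],"yaw": 0,"fingers": -1},
    {"dp": [-0.96,-0.46,0.1],"yaw": 0,"fingers": -1},
    {"dp": [-0.96,-0.46,0.1],"yaw": 0,"fingers": -1},
  ],
)

```text
t: 2.18
ee_pos: [454.6, 370.0, 197.6]
ee_rot: [[-0.894, 0.447, 0.0], [0.447, 0.894, 0.0], [-0.0, 0.0, -1.0]]
contact_force: [0.3, 0.4, -0.2]
opening: 86.9
finger_force: 0.0
```

>>> step_arm(
  plan=[
    {"dp": [-0.96,-0.45,0.2],"yaw": 0,"fingers": -1},
    {"dp": [-0.96,-0.45,0.2],"yaw": 0,"fingers": -1},
    {"dp": [-0.96,-0.45,0.2],"yaw": 0,"fingers": -1},
    {"dp": [-0.96,-0.45,0.2],"yaw": 0,"fingers": -1},
    {"dp": [0,0,0],"yaw": -1,"fingers": -1},
    {"dp": [0,0,0],"yaw": -1,"fingers": -1},
    {"dp": [0,0,0],"yaw": -1,"fingers": -1},
    {"dp": [0,0,0],"yaw": -1,"fingers": -1},
    {"dp": [0,0,0],"yaw": -1,"fingers": -1},
    {"dp": [0,0,0],"yaw": -1,"fingers": -1},
  ],
)

```text
t: 3.02
ee_pos: [519.7, 287.9, 177.6]
ee_rot: [[-0.986, -0.169, 0.0], [-0.169, 0.986, 0.0], [-0.0, 0.0, -1.0]]
contact_force: [0.2, -0.3, 0.1]
opening: 87.2
finger_force: 0.0
```

>>> step_arm(
  plan=[
    {"dp": [0,0,0],"yaw": -1,"fingers": -1},
    {"dp": [0,0,0],"yaw": -0.3,"fingers": -1},
    {"dp": [0,0,0],"yaw": 0,"fingers": -1},
    {"dp": [0,0,0],"yaw": 0,"fingers": -1},
  ],
)

```text
t: 3.35
ee_pos: [519.7, 287.9, 177.6]
ee_rot: [[-0.956, -0.295, 0.0], [-0.295, 0.956, 0.0], [-0.0, 0.0, -1.0]]
contact_force: [-0.4, 0.4, 0.3]
opening: 87.2
finger_force: 0.0
```

Run:
```python
from h import *
s=ctrl.state();print(s['t'],s['ee_pos'],s['ee_rot'],s['qpos'])
snap('wrist','w1.png');print(look_for('wrist','peg'),look_for('wrist','stand'))
print(proj('wrist',(520,286.5,66)),proj('wrist',s['ee_pos']))
```

```text
3.35 [519.71582469 287.85815246 177.60078237] [[-9.55621699e-01 -2.94596620e-01  6.44966683e-06]
 [-2.94596620e-01  9.55621698e-01  3.15221184e-05]
 [-1.54497511e-05  2.82231703e-05 -9.99999999e-01]] [-0.70379591  0.24705996  0.14569286  1.67292866 -0.03778062  1.22432366
  1.32019659]
[{'rect': [60.6, 80.2, 93.4, 75.7], 'p': 0.66}, {'rect': [322.0, 242.9, 38.4, 43.5], 'p': 0.62}] [{'rect': [440.8, 92.0, 129.5, 125.1], 'p': 0.82}, {'rect': [344.2, 354.5, 78.3, 92.3], 'p': 0.6}, {'rect': [472.1, 265.8, 114.4, 99.4], 'p': 0.6}]
[317.40663704 241.74426331] [318.80887218 317.88266531]
```

View pics/w1.png

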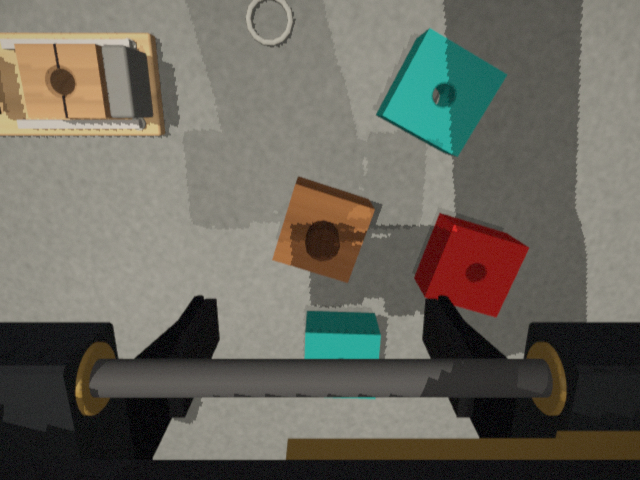

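The wrist picture shows the peg head at (323,241), the block hole at (61,81) and the board edges level, so the yaw fits the clamp.

Run:
```python
from h import *
im=cv2.imread('pics/w1.png')
def blob(x0,x1,y0,y1,th):
    m=(im[y0:y1,x0:x1].max(2)<th).astype(np.uint8)
    n,l,s,c=cv2.connectedComponentsWithStats(m);i=1+s[1:,4].argmax();return c[i]+[x0,y0],s[i]
for th in(60,75,90):print(th,blob(295,350,212,268,th),blob(40,85,60,105,th))
R=np.array(ctrl.state()['ee_rot'])
for n,uv,z in[('peg',(323,241),66),('hole',(61,81),52),('L',(18,82),52),('R',(103,82),52),('u',(60,44),52),('d',(60,119),52)]:print(n,ray('wrist',uv,z).round(1))
```

```text
60 (array([321.69635628, 239.46862348]), array([ 10,   9,  34,  37, 988], dtype=int32)) (array([63.63636364, 99.36363636]), array([23, 36,  2,  9, 11], dtype=int32))
75 (array([322.03911111, 240.248     ]), array([  10,    9,   35,   40, 1125], dtype=int32)) (array([63.18867925, 83.18867925]), array([18, 16, 13, 16, 53], dtype=int32))
90 (array([321.95548173, 238.49368771]), array([   0,    9,   55,   41, 1505], dtype=int32)) (array([61.97171717, 81.32525253]), array([ 11,   0,  24,  45, 495], dtype=int32))
peg [518.4 290.   66. ]
hole [470.2 101.1  52. ]
L [478.8  75.1  52. ]
R [462.9 126.6  52. ]
u [448.8  98.   52. ]
d [493.7 103.2  52. ]
```

>>> step_arm(
  plan=[
    {"dp": [0.03,0.1,0.9],"yaw": 0,"fingers": -1},
    {"dp": [0,0,0.9],"yaw": 0,"fingers": -1},
    {"dp": [0,0,0.9],"yaw": 0,"fingers": -1},
    {"dp": [0,0,0.9],"yaw": 0,"fingers": -0.5},
    {"dp": [0,0,0.9],"yaw": 0,"fingers": -0.3},
    {"dp": [0,0,0.8],"yaw": 0,"fingers": -0.3},
    {"dp": [0,0,0],"yaw": 0,"fingers": 1},
    {"dp": [0,0,0],"yaw": 0,"fingers": 1},
    {"dp": [0,0,0],"yaw": 0,"fingers": 1},
    {"dp": [0,0,0],"yaw": 0,"fingers": 1},
  ],
)

```text
t: 4.33
ee_pos: [519.2, 290.6, 46.8]
ee_rot: [[-0.955, -0.296, 0.002], [-0.296, 0.955, 0.001], [-0.002, 0.001, -1.0]]
contact_force: [1.0, -0.5, -0.5]
opening: 48.1
finger_force: 0.0
```

>>> step_arm(
  plan=[
    {"dp": [0,0,0],"yaw": 0,"fingers": 1},
    {"dp": [0,0,0],"yaw": 0,"fingers": 1},
    {"dp": [0,0,0],"yaw": 0,"fingers": 1},
  ],
)

```text
t: 4.58
ee_pos: [518.6, 290.3, 45.8]
ee_rot: [[-0.955, -0.296, 0.001], [-0.296, 0.955, 0.001], [-0.001, 0.0, -1.0]]
contact_force: [-0.2, -1.1, 0.1]
opening: 28.5
finger_force: 0.0
```

>>> step_arm(
  plan=[
    {"dp": [0,0,0],"yaw": 0,"fingers": 1},
    {"dp": [0,0,0],"yaw": 0,"fingers": 1},
    {"dp": [0,0,0],"yaw": 0,"fingers": 1},
  ],
)

```text
t: 4.83
ee_pos: [518.5, 290.2, 45.5]
ee_rot: [[-0.955, -0.296, 0.0], [-0.296, 0.955, 0.0], [-0.001, 0.0, -1.0]]
contact_force: [-1.5, -0.1, 4.5]
opening: 23.1
finger_force: 30.0
```

>>> step_arm(
  plan=[
    {"dp": [0,0,-0.3],"yaw": 0,"fingers": 1},
    {"dp": [0,0,-0.6],"yaw": 0,"fingers": 1},
    {"dp": [0,0,-0.8],"yaw": 0,"fingers": 1},
    {"dp": [0,0,-0.8],"yaw": 0,"fingers": 1},
    {"dp": [0,0,-0.3],"yaw": 0,"fingers": 1},
    {"dp": [0,0,0],"yaw": 0,"fingers": 1},
  ],
)

```text
t: 5.33
ee_pos: [519.3, 290.7, 117.2]
ee_rot: [[-0.955, -0.296, 0.003], [-0.296, 0.955, 0.002], [-0.003, 0.001, -1.0]]
contact_force: [0.0, 0.6, 0.1]
opening: 23.2
finger_force: 30.0
```

Run:
```python
from h import *
s=ctrl.state();print(s['t'],s['ee_pos'],s['opening'],s['contact_force'],s['finger_force'])
snap('wrist','w2.png');print(look_for('wrist','peg'),look_for('wrist','block'))
```

```text
5.3333 [519.32048973 290.73811459 117.22885547] 23.22171530051468 [0.01090217 0.59425627 0.13699139] 29.999888241291046
[{'rect': [321.9, 320.4, 59.7, 78.1], 'p': 0.73}] [{'rect': [24.5, 68.2, 49.0, 99.5], 'p': 0.68}]
```

View pics/w2.png

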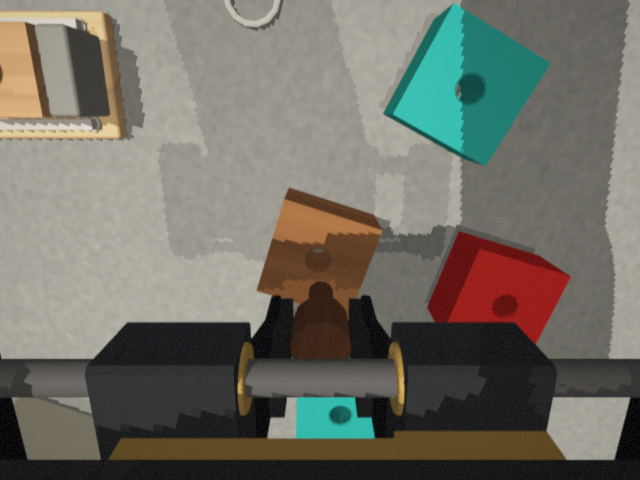

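The peg is held: the shank points down at (320,300) and the stand's hole at (318,258) is empty. I'll move to a standoff beside the block hole.

>>> step_arm(
  plan=[
    {"dp": [0.39,-0.83,0],"yaw": 0,"fingers": 1},
    {"dp": [0.39,-0.83,0],"yaw": 0,"fingers": 1},
    {"dp": [0.39,-0.83,0],"yaw": 0,"fingers": 1},
    {"dp": [0.39,-0.83,0],"yaw": 0,"fingers": 1},
    {"dp": [0.39,-0.83,0],"yaw": 0,"fingers": 1},
    {"dp": [0.39,-0.83,0],"yaw": 0,"fingers": 1},
    {"dp": [0.39,-0.83,0],"yaw": 0,"fingers": 1},
    {"dp": [0.39,-0.83,0],"yaw": 0,"fingers": 1},
    {"dp": [0,0,0],"yaw": 0,"fingers": 1},
    {"dp": [0,0,0],"yaw": 0,"fingers": 1},
  ],
)

```text
t: 6.32
ee_pos: [492.2, 107.0, 114.0]
ee_rot: [[-0.956, -0.294, -0.002], [-0.294, 0.956, -0.001], [0.002, -0.0, -1.0]]
contact_force: [0.4, 0.7, 0.6]
opening: 23.3
finger_force: 30.0
```

Run:
```python
from h import *
s=ctrl.state();p=s['ee_pos'];print(s['t'],p,s['opening'],s['qpos'])
im=snap('wrist','w3.png')
print('foot',proj('wrist',p-[0,0,40.5]),'hole',proj('wrist',(470.2,101.1,52)),proj('wrist',(468,99.5,52)))
print(look_for('wrist','block'))
cv2.imwrite('pics/w3c.png',cv2.resize(im[150:400,200:450,::-1],None,fx=2.4,fy=2.4,interpolation=cv2.INTER_CUBIC))
```

```text
6.3167 [492.17562841 106.97291193 113.97815979] 23.344503112465382 [-0.52240772  0.12525229  0.23649682  1.9583359  -0.03321658  1.06354135
  1.59742849]
foot [316.84297753 280.66660744] hole [318.65290429 227.36207013] [317.03580286 222.79692998]
[{'rect': [320.2, 221.8, 90.5, 91.5], 'p': 0.63}]
```

View pics/w3c.png

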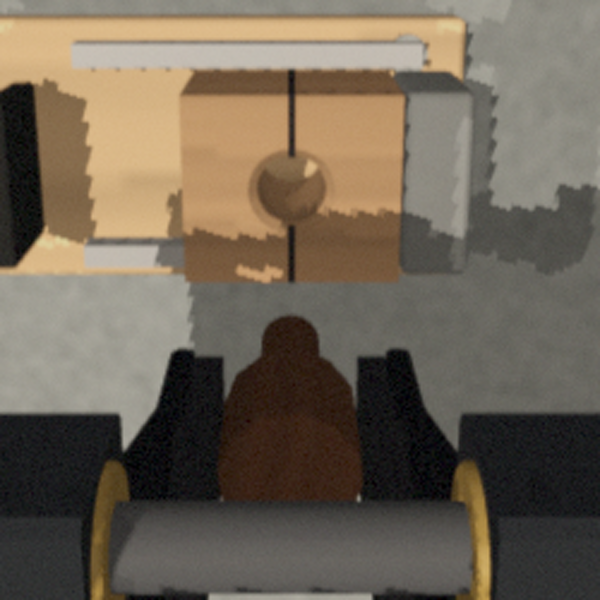

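The crop shows the hole at crop (290,188), which is pixel (320.8,228.3), and the shank axis at crop column 290.5. The foot's upper edge is at crop row 316.

Run:
```python
from h import *
s=ctrl.state();p=s['ee_pos'];R=s['ee_rot'];print(p,R[:,2])
def circ(c,r,n=72):
    return np.array([proj('wrist',c+r*(np.cos(a)*R[:,0]+np.sin(a)*R[:,1])) for a in np.linspace(0,2*np.pi,n)])
for h,r in((0,3.5),(6,6),(35,6),(35,12)):
    q=(circ(p-[0,0,40.5-h],r)-[200,150])*2.4;print(h,r,'x',q[:,0].min().round(1),q[:,0].max().round(1),'ytop',q[:,1].min().round(1))
print('hole@obs',ray('wrist',(320.8,228.3),52), 'hole 9mm x range',)
h=ray('wrist',(320.8,228.3),52);q=(circ(h,8)-[200,150])*2.4;print(q.min(0),q.max(0))
im=cv2.imread('pics/w3.png')
print('col profile (image col 321)',im[268:300,321].max(1).tolist());print(im[210:250,331].max(1).tolist())
for y in (288,292): print(im[y,300:345].max(1).tolist())
```

```text
[492.48576301 109.04190297 114.33462087] [-1.08838879e-03 -1.42994759e-04 -9.99999397e-01]
0 3.5 x 269.9 302.5 ytop 301.2
6 6 x 257.5 314.8 ytop 300.4
35 6 x 252.7 318.7 ytop 358.8
35 12 x 219.8 351.6 ytop 327.9
hole@obs [470.55297949 103.08428883  52.        ] hole 9mm x range
[254.92964613 153.71002872] [324.91108049 221.3987778 ]
col profile (image col 321) [91, 100, 103, 104, 103, 107, 104, 104, 102, 102, 103, 104, 92, 75, 55, 47, 43, 47, 46, 47, 43, 44, 45, 44, 49, 45, 50, 43, 48, 47, 51, 45]
[195, 195, 197, 194, 184, 168, 161, 168, 193, 205, 191, 164, 140, 132, 128, 130, 131, 129, 128, 129, 127, 126, 127, 118, 109, 100, 97, 98, 104, 106, 109, 113, 112, 111, 113, 111, 108, 107, 107, 109]
[101, 106, 108, 106, 108, 105, 106, 102, 101, 90, 53, 42, 41, 42, 45, 46, 43, 38, 44, 39, 42, 43, 45, 51, 49, 48, 48, 47, 43, 44, 46, 53, 96, 110, 105, 105, 105, 106, 104, 106, 101, 106, 104, 106, 103]
[104, 107, 107, 108, 105, 105, 106, 106, 102, 52, 44, 48, 43, 40, 45, 44, 46, 45, 44, 46, 45, 49, 41, 48, 50, 46, 45, 47, 44, 46, 43, 40, 57, 99, 107, 104, 105, 102, 103, 103, 106, 105, 106, 107, 108]
```

```bash
cat > m.py <<'E'
from h import *
s=ctrl.state();p=s['ee_pos'];R=s['ee_rot'];print(s['t'],p,R[:,2])
I=camera_info('wrist')
im=snap('wrist','w4.png')[:,:,::-1];old=cv2.imread('pics/w3.png')
T=np.ascontiguousarray(old[205:252,298:345]);r=cv2.matchTemplate(np.ascontiguousarray(im[150:265,250:400]),T,cv2.TM_CCOEFF_NORMED)
_,v,_,l=cv2.minMaxLoc(r);hole=np.array([321.2,227.9])+np.array(l)+[250-298,150-205];print('match',v,hole)
d=im.max(2)<75
rows=[np.flatnonzero(d[y,296:348])+296 for y in range(288,296)]
cx=np.mean([(q.min()+q.max())/2 for q in rows if len(q)]);top=np.flatnonzero(d[262:300,318:324].mean(1)>.5)[0]+262-.5
print('shank cx',cx,'w',[len(q) for q in rows],'top',top)
def circ(c,r,n=72): return np.array([proj('wrist',c+r*(np.cos(a)*R[:,0]+np.sin(a)*R[:,1])) for a in np.linspace(0,2*np.pi,n)])
c=p-[0,0,40.5];q1=circ(c,3.5);q2=circ(c+[0,0,6],6)
bias=np.array([cx-q2[:,0].mean(),top-min(q1[:,1].min(),q2[:,1].min())]);print('bias px',bias)
H=ray('wrist',hole-bias,52);print('hole, bias corrected',H,'raw',ray('wrist',hole,52))
dv=R.T@(H-p);print('tool shift mm',dv[:2],'units',dv[:2]/25)
E
python3 m.py
```

```text
6.4167 [492.48576301 109.04190297 114.33462087] [-1.08838879e-03 -1.42994759e-04 -9.99999397e-01]
match 0.9416207075119019 [317.2 226.9]
shank cx 320.5 w [22, 22, 24, 24, 24, 24, 24, 24] top 281.5
bias px [1.82534094 6.79719782]
hole, bias corrected [467.16896038  99.20169976  52.        ] raw [470.53224644 101.2810926   52.        ]
tool shift mm [27.02889302 -1.89796168] units [ 1.08115572 -0.07591847]
```

>>> step_arm(
  plan=[
    {"dp": [0.54,-0.04,0],"yaw": 0,"fingers": 1},
    {"dp": [0.53,-0.04,0],"yaw": 0,"fingers": 1},
    {"dp": [0,0,0.3],"yaw": 0,"fingers": 1},
    {"dp": [0,0,0.3],"yaw": 0,"fingers": 1},
    {"dp": [0,0,0],"yaw": 0,"fingers": 1},
    {"dp": [0,0,0],"yaw": 0,"fingers": 1},
    {"dp": [0,0,0],"yaw": 0,"fingers": 1},
  ],
)

```text
t: 7.05
ee_pos: [468.3, 98.9, 99.9]
ee_rot: [[-0.955, -0.297, -0.0], [-0.297, 0.955, -0.0], [0.0, -0.0, -1.0]]
contact_force: [-0.1, -0.9, 0.6]
opening: 23.3
finger_force: 30.0
```

Run:
```python
from h import *
s=ctrl.state();p=s['ee_pos'];print(s['t'],p,s['contact_force'])
im=snap('wrist')
a=cv2.resize(im[150:400,200:450,::-1],None,fx=2,fy=2,interpolation=cv2.INTER_CUBIC)
im2=snap('scene');u,v=np.round(proj('scene',(468,100,60))).astype(int)
b=cv2.resize(im2[v-50:v+50,u-50:u+50,::-1],(300,300),interpolation=cv2.INTER_CUBIC)
o=np.zeros((500,800,3),np.uint8);o[:,:500]=a;o[:300,500:]=b;cv2.imwrite('pics/w5.png',o)
```

```text
7.05 [468.27991479  98.8820151   99.86157713] [-0.06999403 -0.88751465  0.59793579]
```

View pics/w5.png

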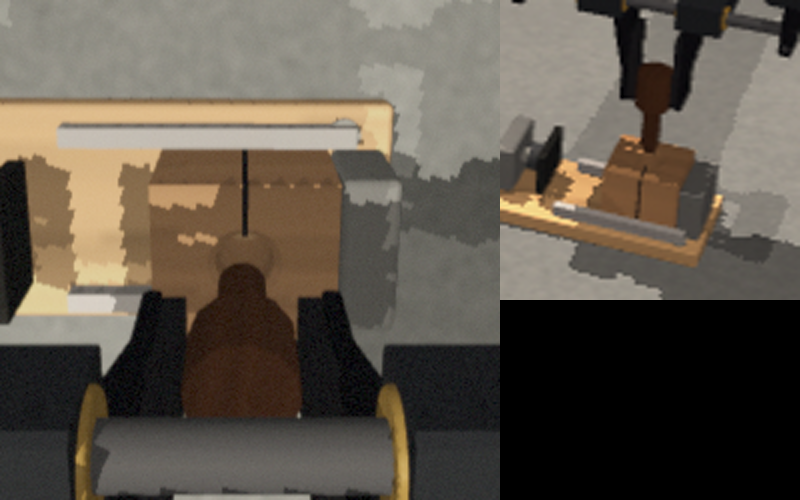

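The view shows the foot over the hole. In the crop the hole ring centre is about (244.5,259) and the foot's upper edge is at (242,263). I'll work out the remaining shift.

Run:
```python
from h import *
s=ctrl.state();p=s['ee_pos'];R=s['ee_rot'];print(p)
def circ(c,r,n=72): return (np.array([proj('wrist',c+r*(np.cos(a)*R[:,0]+np.sin(a)*R[:,1])) for a in np.linspace(0,2*np.pi,n)])-[200,150])*2
c=p-[0,0,40.5]
for cc,r in((c,3.5),(c+[0,0,6],6),(c-[0,0,c[2]-52],8),(c-[0,0,c[2]-52],9.3)):
    q=circ(cc,r);print(r,q.min(0).round(1),q.max(0).round(1))
```

```text
[468.33036838  98.78413272 100.14323624]
3.5 [224.9 250.7] [252.1 275.9]
6 [214.5 250.1] [262.3 294.3]
8 [208.5 224.1] [268.6 280.2]
9.3 [203.7 219.5] [273.5 284.6]
```

>>> step_arm(
  plan=[
    {"dp": [0.05,0.02,0],"yaw": 0,"fingers": 1},
    {"dp": [0,0,0.2],"yaw": 0,"fingers": 1},
    {"dp": [0,0,0.2],"yaw": 0,"fingers": 1},
    {"dp": [0,0,0.2],"yaw": 0,"fingers": 1},
    {"dp": [0,0,0],"yaw": 0,"fingers": 1},
    {"dp": [0,0,0],"yaw": 0,"fingers": 1},
  ],
)

```text
t: 7.65
ee_pos: [466.3, 98.6, 84.6]
ee_rot: [[-0.955, -0.296, -0.001], [-0.296, 0.955, -0.0], [0.001, -0.0, -1.0]]
contact_force: [-0.4, -0.8, -0.5]
opening: 23.0
finger_force: 30.0
```

>>> step_arm(
  plan=[
    {"dp": [0,0,0.3],"yaw": 0,"fingers": 1},
    {"dp": [0,0,0.3],"yaw": 0,"fingers": 1},
    {"dp": [0,0,0.25],"yaw": 0,"fingers": 1},
    {"dp": [0,0,0.15],"yaw": 0,"fingers": 1},
    {"dp": [0,0,0],"yaw": 0,"fingers": 1},
    {"dp": [0,0,0],"yaw": 0,"fingers": 1},
  ],
)

```text
t: 8.15
ee_pos: [466.4, 98.6, 59.7]
ee_rot: [[-0.955, -0.296, -0.001], [-0.296, 0.955, -0.0], [0.001, -0.0, -1.0]]
contact_force: [0.1, 0.1, -0.2]
opening: 23.1
finger_force: 30.0
```

>>> step_arm(
  plan=[
    {"dp": [0,0,0.05],"yaw": 0,"fingers": 1},
    {"dp": [0,0,0.05],"yaw": 0,"fingers": 1},
    {"dp": [0,0,0],"yaw": 0,"fingers": 1},
    {"dp": [0,0,0],"yaw": 0,"fingers": 1},
  ],
)

```text
t: 8.48
ee_pos: [466.6, 98.7, 57.7]
ee_rot: [[-0.955, -0.296, 0.0], [-0.296, 0.955, 0.0], [-0.0, 0.0, -1.0]]
contact_force: [0.1, 0.9, -0.4]
opening: 23.2
finger_force: 30.0
```

>>> step_arm(
  plan=[
    {"dp": [0,0,0.04],"yaw": 0,"fingers": 1},
    {"dp": [0,0,0.02],"yaw": 0,"fingers": 1},
    {"dp": [0,0,0],"yaw": 0,"fingers": 1},
  ],
)

```text
t: 8.73
ee_pos: [466.9, 98.8, 57.4]
ee_rot: [[-0.955, -0.296, 0.0], [-0.296, 0.955, 0.0], [-0.001, 0.0, -1.0]]
contact_force: [-5.8, -2.0, 14.6]
opening: 23.3
finger_force: 30.0
```

The shoulder is seated, with 14.6 N of contact at TCP z 57.4. I'll release and lift.

>>> step_arm(
  plan=[
    {"dp": [0,0,-0.05],"yaw": 0,"fingers": 0.2},
    {"dp": [0,0,0],"yaw": 0,"fingers": -0.3},
    {"dp": [0,0,0],"yaw": 0,"fingers": -1},
    {"dp": [0,0,0],"yaw": 0,"fingers": -1},
    {"dp": [0,0,-0.3],"yaw": 0,"fingers": -1},
    {"dp": [0,0,-0.7],"yaw": 0,"fingers": -1},
    {"dp": [0,0,-1],"yaw": 0,"fingers": -1},
    {"dp": [0,0,-1],"yaw": 0,"fingers": -1},
    {"dp": [0,0,-1],"yaw": 0,"fingers": -1},
    {"dp": [0,0,0],"yaw": 0,"fingers": -1},
  ],
)

```text
t: 9.57
ee_pos: [469.1, 99.3, 162.4]
ee_rot: [[-0.955, -0.296, 0.007], [-0.296, 0.955, 0.003], [-0.007, 0.0, -1.0]]
contact_force: [2.0, 1.0, 0.0]
opening: 81.5
finger_force: 0.0
```

>>> step_arm(
  plan=[
    {"dp": [0,-0.88,0],"yaw": 0,"fingers": -1},
    {"dp": [0,-0.88,0],"yaw": 0,"fingers": -1},
    {"dp": [0,-0.88,0],"yaw": 0,"fingers": -1},
    {"dp": [0,-0.88,0],"yaw": 0,"fingers": -1},
    {"dp": [0,-0.87,0],"yaw": 0,"fingers": -1},
    {"dp": [0,-0.87,0],"yaw": 0,"fingers": -1},
    {"dp": [0,-0.87,0],"yaw": 0,"fingers": -1},
    {"dp": [0,-0.87,0],"yaw": 0,"fingers": -1},
    {"dp": [0,0,0],"yaw": 0,"fingers": -1},
    {"dp": [0,0,0],"yaw": 0,"fingers": -1},
  ],
)

```text
t: 10.4
ee_pos: [518.4, -69.6, 157.3]
ee_rot: [[-0.956, -0.294, -0.0], [-0.294, 0.956, -0.0], [0.0, -0.0, -1.0]]
contact_force: [-0.6, 0.5, -0.1]
opening: 87.1
finger_force: 0.0
```

Run:
```python
from h import *
s=ctrl.state();p=s['ee_pos'];print(s['t'],p,s['opening'],s['ee_rot'][:,1],s['qpos'][6])
im=snap('wrist','w6.png')
im2=snap('scene');u,v=np.round(proj('scene',(490,20,60))).astype(int)
b=cv2.resize(im2[v-60:v+60,u-80:u+80,::-1],(320,240),interpolation=cv2.INTER_CUBIC)
o=np.zeros((480,800,3),np.uint8);o[:360,:480]=cv2.resize(im[:,:,::-1],(480,360));o[:240,480:]=b;cv2.imwrite('pics/w6v.png',o)
for t in('trigger','handle_grip','trigger_grip','pad_face','block'):print(t,[(np.round(d['rect']).tolist(),round(d['p'],2)) for d in look_for('wrist',t)][:3])
O=np.array([519.6,-68.4,0]);d=np.array([-.296,.955,0]);
for x in(27,9,-13,-27):print(x,proj('wrist',O+d*x+[0,0,105]))
```

```text
10.4 [518.35810713 -69.5859483  157.30034112] 87.06241461312567 [-2.93766739e-01  9.55877112e-01 -2.23965880e-04] 1.9665264214928702
trigger [([289.0, 268.0, 35.0, 65.0], 0.86), ([394.0, 244.0, 459.0, 116.0], 0.25)]
handle_grip [([392.0, 244.0, 464.0, 120.0], 0.82)]
trigger_grip [([288.0, 266.0, 34.0, 64.0], 0.96)]
pad_face [([473.0, 245.0, 33.0, 63.0], 0.88)]
block [([574.0, 244.0, 107.0, 77.0], 0.94)]
27 [367.07726824 275.1868685 ]
9 [333.91815763 275.15857071]
-13 [293.38750148 275.12398208]
-27 [267.59363085 275.10196975]
```

View pics/w6v.png

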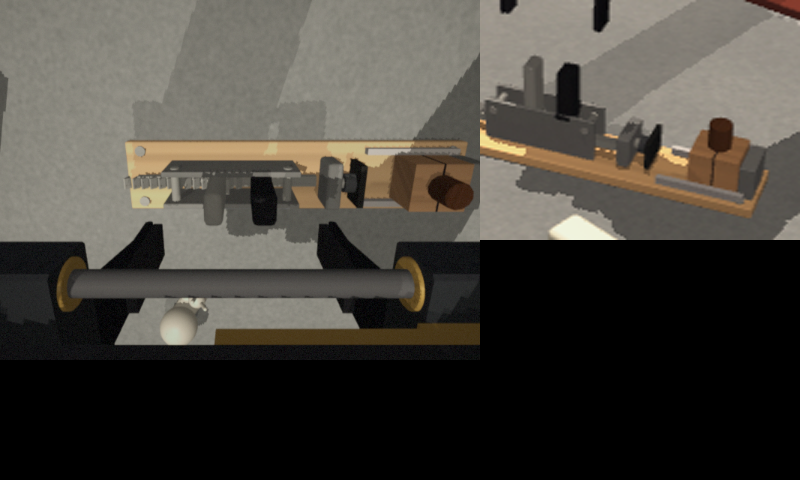

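The peg is seated in the block, with its head on top at view (455,192). The handle at view (264,200) and the trigger at view (214,200) match the model to about 1 mm. I'll lower the fingers around both.

>>> step_arm(
  plan=[
    {"dp": [-0.06,0.03,0.6],"yaw": 0,"fingers": -1},
    {"dp": [0,0,0.6],"yaw": 0,"fingers": -1},
    {"dp": [0,0,0.6],"yaw": 0,"fingers": -1},
    {"dp": [0,0,0.6],"yaw": 0,"fingers": -1},
    {"dp": [0,0,0.6],"yaw": 0,"fingers": -1},
    {"dp": [0,0,0.5],"yaw": 0,"fingers": -1},
    {"dp": [0,0,0],"yaw": 0,"fingers": -1},
    {"dp": [0,0,0],"yaw": 0,"fingers": -1},
    {"dp": [0,0,0],"yaw": 0,"fingers": -1},
  ],
)

```text
t: 11.5
ee_pos: [520.1, -67.2, 70.6]
ee_rot: [[-0.955, -0.296, 0.001], [-0.296, 0.955, -0.0], [-0.001, -0.0, -1.0]]
contact_force: [0.1, 0.5, 0.5]
opening: 87.0
finger_force: 0.0
```

>>> step_arm(
  plan=[
    {"dp": [0,0,0],"yaw": 0,"fingers": -0.4},
    {"dp": [0,0,0],"yaw": 0,"fingers": -0.4},
    {"dp": [0,0,0],"yaw": 0,"fingers": -0.4},
    {"dp": [0,0,0],"yaw": 0,"fingers": -0.4},
    {"dp": [0,0,0],"yaw": 0,"fingers": -0.4},
    {"dp": [0,0,0],"yaw": 0,"fingers": -0.4},
  ],
)

```text
t: 12.0
ee_pos: [519.7, -67.3, 69.9]
ee_rot: [[-0.955, -0.296, 0.0], [-0.296, 0.955, 0.0], [-0.0, -0.0, -1.0]]
contact_force: [-0.2, 0.3, -0.2]
opening: 62.3
finger_force: 0.0
```

>>> step_arm(
  plan=[
    {"dp": [0,0,0],"yaw": 0,"fingers": -0.3},
    {"dp": [0,0,0],"yaw": 0,"fingers": -0.25},
    {"dp": [0,0,0],"yaw": 0,"fingers": -0.25},
    {"dp": [0,0,0],"yaw": 0,"fingers": -0.25},
  ],
)

```text
t: 12.33
ee_pos: [519.8, -67.8, 69.8]
ee_rot: [[-0.955, -0.296, 0.0], [-0.296, 0.955, -0.001], [-0.0, -0.001, -1.0]]
contact_force: [0.4, -1.4, -1.1]
opening: 54.6
finger_force: 1.3
```

>>> step_arm(
  plan=[
    {"dp": [0,0.05,0],"yaw": 0,"fingers": -0.2},
    {"dp": [0,0.05,0],"yaw": 0,"fingers": -0.15},
    {"dp": [0,0,0],"yaw": 0,"fingers": -0.15},
    {"dp": [0,0,0],"yaw": 0,"fingers": -0.15},
  ],
)

```text
t: 12.67
ee_pos: [518.9, -64.9, 69.9]
ee_rot: [[-0.955, -0.296, 0.0], [-0.296, 0.955, -0.0], [-0.0, -0.0, -1.0]]
contact_force: [2.0, -3.3, -0.7]
opening: 50.4
finger_force: 1.3
```

>>> step_arm(
  plan=[
    {"dp": [0,0.04,0],"yaw": 0,"fingers": -0.05},
    {"dp": [0,0.04,0],"yaw": 0,"fingers": 0.0},
    {"dp": [0,0.04,0],"yaw": 0,"fingers": 0.05},
    {"dp": [0,0.04,0],"yaw": 0,"fingers": 0.1},
    {"dp": [0,0.04,0],"yaw": 0,"fingers": 0.15},
    {"dp": [0,0,0],"yaw": 0,"fingers": 0.17},
    {"dp": [0,0,0],"yaw": 0,"fingers": 0.17},
    {"dp": [0,0,0],"yaw": 0,"fingers": 0.17},
  ],
)

```text
t: 13.33
ee_pos: [517.7, -61.0, 69.8]
ee_rot: [[-0.955, -0.296, 0.001], [-0.296, 0.955, -0.001], [-0.0, -0.001, -1.0]]
contact_force: [2.9, -5.1, -1.5]
opening: 36.4
finger_force: 2.9
```

Run:
```python
from h import *
s=ctrl.state();print(s['t'],s['ee_pos'],s['opening'],s['finger_force'],s['contact_force'])
for c in('scene','top'):
    snap(c,c+'2.png')
    for t in('pad_face','jaw','block','trigger'):print(c,t,[(np.round(d['rect'],1).tolist(),round(d['p'],2)) for d in look_for(c,t)][:2])
O=np.array([511.6,-42.6,0]);d=np.array([-.296,.955,0])
for x in(80,90,100,110,120,130):print(x,proj('scene',O+d*x+[0,0,34]),proj('scene',O+d*x+[0,0,49]))
```

```text
13.3333 [517.68709628 -60.9536298   69.84931471] 36.40469153006136 2.8901881602359936 [ 2.86532622 -5.1037462  -1.50813335]
scene pad_face [([346.4, 258.9, 12.5, 21.1], 0.72)]
scene jaw [([303.4, 251.3, 102.9, 35.8], 0.83)]
scene block [([376.7, 264.6, 30.4, 31.1], 0.77), ([348.2, 261.8, 15.7, 18.7], 0.3)]
scene trigger [([290.6, 227.5, 10.9, 25.4], 0.66)]
top pad_face [([306.4, 276.6, 15.2, 16.9], 0.42)]
top jaw [([318.2, 278.6, 34.5, 15.9], 0.49)]
top block [([276.1, 287.8, 34.8, 28.5], 0.6)]
top trigger [([295.4, 285.8, 89.5, 49.7], 0.66), ([253.8, 150.2, 52.9, 34.4], 0.59)]
80 [342.76108489 256.91700775] [343.06868369 250.78411825]
90 [347.5037974  257.98554756] [347.84620894 251.84564914]
100 [352.2691162 259.0591806] [352.64667044 252.91227629]
110 [357.05720332 260.13794338] [357.47023375 253.9840365 ]
120 [361.86822232 261.22187274] [362.31706604 255.06096689]
130 [366.70233834 262.31100589] [367.18733608 256.14310499]
```

>>> step_arm(
  plan=[
    {"dp": [0,0.04,0],"yaw": 0,"fingers": 0.21},
    {"dp": [0,0.03,0],"yaw": 0,"fingers": 0.24},
    {"dp": [0,0,0],"yaw": 0,"fingers": 0.24},
    {"dp": [0,0,0],"yaw": 0,"fingers": 0.24},
    {"dp": [0,0,0],"yaw": 0,"fingers": 0.24},
  ],
)

```text
t: 14.25
ee_pos: [517.3, -59.9, 69.9]
ee_rot: [[-0.955, -0.295, 0.001], [-0.295, 0.955, -0.002], [-0.001, -0.002, -1.0]]
contact_force: [3.6, -6.4, -3.9]
opening: 33.7
finger_force: 20.5
```

```bash
cat > pad.py <<'E'
from h import *
s=ctrl.state();print(s['t'],s['ee_pos'],s['opening'],s['finger_force'],s['contact_force'])
im=get_image('scene');
for t in('pad_face','jaw','block'):print(t,[(np.round(d['rect'],1).tolist(),round(d['p'],2)) for d in look_for('scene',t)][:1])
import sys
cv2.imwrite('pics/'+sys.argv[1],cv2.resize(im[200:300,230:410,::-1],None,fx=4,fy=4,interpolation=cv2.INTER_CUBIC))
E
python3 pad.py p1.png
```

```text
14.25 [517.34410186 -59.86687975  69.88010032] 33.67133481350096 20.467854113085195 [ 3.57188029 -6.36763671 -3.87616149]
pad_face [([376.1, 264.9, 28.5, 30.3], 0.73)]
jaw [([305.9, 253.0, 99.6, 33.8], 0.93)]
block [([376.3, 264.2, 30.4, 29.8], 0.81)]
```

View pics/p1.png

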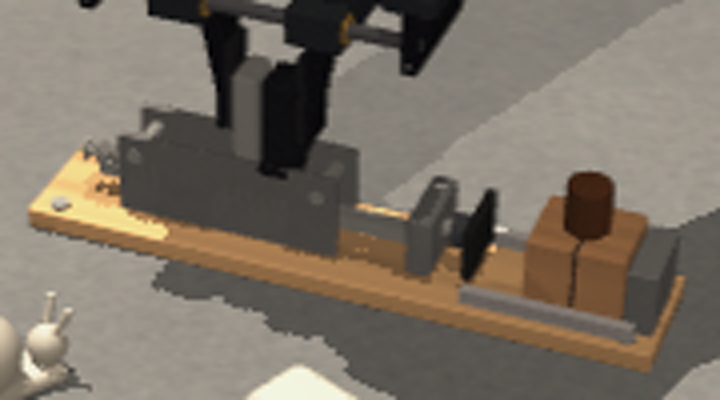

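The crop shows the trigger fully squeezed. The pad at (480,237) is still about 28 mm short of the block face at (536,245), so a second full stroke is safe.

>>> step_arm(
  plan=[
    {"dp": [0,-0.05,0],"yaw": 0,"fingers": 0.1},
    {"dp": [0,-0.1,0],"yaw": 0,"fingers": 0},
    {"dp": [0,-0.15,0],"yaw": 0,"fingers": -0.2},
    {"dp": [0,-0.1,0],"yaw": 0,"fingers": -0.35},
    {"dp": [0,0,0],"yaw": 0,"fingers": -0.35},
    {"dp": [0,0,0],"yaw": 0,"fingers": -0.35},
    {"dp": [0,0,0],"yaw": 0,"fingers": -0.35},
    {"dp": [0,0,0],"yaw": 0,"fingers": -0.35},
  ],
)

```text
t: 15.12
ee_pos: [519.8, -68.0, 69.8]
ee_rot: [[-0.955, -0.296, -0.0], [-0.296, 0.955, -0.0], [0.0, 0.0, -1.0]]
contact_force: [-0.4, 0.2, -0.0]
opening: 58.1
finger_force: 0.0
```

>>> step_arm(
  plan=[
    {"dp": [0,0.05,0],"yaw": 0,"fingers": -0.25},
    {"dp": [0,0.05,0],"yaw": 0,"fingers": -0.15},
    {"dp": [0,0.05,0],"yaw": 0,"fingers": -0.07},
    {"dp": [0,0.05,0],"yaw": 0,"fingers": 0},
    {"dp": [0,0.05,0],"yaw": 0,"fingers": 0.05},
    {"dp": [0,0.05,0],"yaw": 0,"fingers": 0.1},
    {"dp": [0,0.05,0],"yaw": 0,"fingers": 0.14},
    {"dp": [0,0.05,0],"yaw": 0,"fingers": 0.17},
    {"dp": [0,0,0],"yaw": 0,"fingers": 0.17},
    {"dp": [0,0,0],"yaw": 0,"fingers": 0.17},
  ],
)

```text
t: 15.95
ee_pos: [517.2, -59.3, 69.8]
ee_rot: [[-0.955, -0.296, 0.001], [-0.296, 0.955, -0.001], [-0.0, -0.001, -1.0]]
contact_force: [2.8, -5.2, -3.0]
opening: 36.4
finger_force: 2.9
```

>>> step_arm(
  plan=[
    {"dp": [0,0,0],"yaw": 0,"fingers": 0.21},
    {"dp": [0,0,0],"yaw": 0,"fingers": 0.24},
    {"dp": [0,0,0],"yaw": 0,"fingers": 0.24},
    {"dp": [0,0,0],"yaw": 0,"fingers": 0.24},
    {"dp": [0,0,0],"yaw": 0,"fingers": 0.24},
  ],
)

```text
t: 16.37
ee_pos: [517.3, -59.8, 69.9]
ee_rot: [[-0.955, -0.295, 0.001], [-0.295, 0.955, -0.002], [-0.001, -0.002, -1.0]]
contact_force: [4.6, -6.5, -3.7]
opening: 33.4
finger_force: 20.5
```

```bash
python3 pad.py p2.png
python3 - <<'E'
import cv2,numpy as np
# column profile along pad / block line in crop p1,p2
for f in('p1','p2'):
    g=cv2.imread(f'pics/{f}.png').max(2)
    for y in(210,225,240,265): print(f,y,g[y,430:620:5].tolist())
E
```

```text
16.3667 [517.34013086 -59.84356865  69.87869493] 33.360975205799846 20.486959208501503 [ 4.60757525 -6.45231912 -3.72268554]
pad_face [([353.7, 259.2, 11.6, 21.1], 0.69)]
jaw [([308.3, 251.8, 98.0, 33.1], 0.56)]
block [([376.9, 265.2, 31.3, 30.0], 0.66)]
p1 210 [74, 91, 78, 62, 61, 98, 145, 151, 157, 92, 15, 24, 18, 88, 149, 156, 157, 158, 158, 161, 161, 163, 151, 127, 127, 128, 131, 66, 44, 48, 51, 51, 53, 54, 55, 51, 61, 113]
p1 225 [83, 62, 72, 114, 92, 48, 52, 45, 22, 24, 18, 16, 24, 117, 170, 152, 159, 158, 161, 161, 155, 139, 130, 132, 134, 136, 134, 49, 45, 49, 52, 51, 53, 53, 54, 49, 79, 133]
p1 240 [71, 61, 60, 58, 50, 38, 36, 21, 19, 18, 17, 14, 29, 78, 101, 102, 103, 105, 111, 121, 142, 145, 142, 139, 137, 135, 132, 130, 130, 120, 64, 78, 85, 93, 113, 139, 138, 134]
p1 265 [68, 92, 148, 120, 119, 120, 84, 24, 18, 18, 78, 153, 162, 161, 159, 158, 157, 158, 155, 129, 117, 117, 116, 116, 115, 114, 114, 115, 97, 61, 109, 114, 114, 111, 111, 113, 111, 113]
p2 210 [100, 84, 89, 89, 90, 84, 65, 57, 91, 155, 160, 154, 126, 27, 21, 14, 70, 149, 159, 161, 162, 163, 151, 128, 127, 128, 130, 65, 44, 47, 52, 52, 53, 53, 54, 51, 61, 113]
p2 225 [92, 95, 95, 89, 74, 64, 107, 116, 49, 54, 53, 28, 24, 21, 16, 11, 90, 167, 161, 162, 155, 138, 129, 132, 134, 135, 133, 49, 46, 49, 52, 51, 52, 54, 54, 49, 80, 133]
p2 240 [73, 73, 74, 73, 59, 63, 70, 52, 43, 41, 25, 19, 15, 16, 18, 18, 62, 110, 111, 121, 142, 145, 141, 140, 137, 134, 131, 131, 130, 120, 64, 78, 84, 93, 113, 139, 138, 134]
p2 265 [71, 73, 73, 66, 72, 110, 119, 119, 118, 84, 21, 19, 16, 59, 113, 156, 157, 158, 155, 129, 117, 117, 116, 116, 115, 114, 114, 115, 97, 61, 109, 114, 114, 111, 111, 113, 110, 113]
```

>>> step_arm(
  plan=[
    {"dp": [0,-0.05,0],"yaw": 0,"fingers": 0.1},
    {"dp": [0,-0.1,0],"yaw": 0,"fingers": 0},
    {"dp": [0,-0.15,0],"yaw": 0,"fingers": -0.2},
    {"dp": [0,-0.15,0],"yaw": 0,"fingers": -0.5},
    {"dp": [0,0,0],"yaw": 0,"fingers": -0.5},
    {"dp": [0,0,0],"yaw": 0,"fingers": -0.5},
    {"dp": [0,0,0],"yaw": 0,"fingers": -0.5},
    {"dp": [0,0,0],"yaw": 0,"fingers": -0.5},
  ],
)

```text
t: 17.23
ee_pos: [520.2, -69.3, 69.8]
ee_rot: [[-0.955, -0.296, 0.0], [-0.296, 0.955, -0.0], [0.0, -0.0, -1.0]]
contact_force: [0.1, -0.9, 0.5]
opening: 64.5
finger_force: 0.0
```

>>> step_arm(
  plan=[
    {"dp": [0,0,0],"yaw": 0,"fingers": -0.25},
    {"dp": [0,0.05,0],"yaw": 0,"fingers": -0.15},
    {"dp": [0,0.05,0],"yaw": 0,"fingers": -0.07},
    {"dp": [0,0.05,0],"yaw": 0,"fingers": 0},
    {"dp": [0,0.05,0],"yaw": 0,"fingers": 0},
    {"dp": [0,0.05,0],"yaw": 0,"fingers": 0},
    {"dp": [0,0,0],"yaw": 0,"fingers": 0},
  ],
)

```text
t: 17.82
ee_pos: [518.6, -64.0, 69.8]
ee_rot: [[-0.955, -0.296, 0.001], [-0.296, 0.955, -0.001], [-0.0, -0.001, -1.0]]
contact_force: [2.5, -5.5, -2.8]
opening: 44.2
finger_force: 2.6
```

>>> step_arm(
  plan=[
    {"dp": [0,0.05,0],"yaw": 0,"fingers": 0.04},
    {"dp": [0,0.05,0],"yaw": 0,"fingers": 0.08},
    {"dp": [0,0.05,0],"yaw": 0,"fingers": 0.1},
    {"dp": [0,0,0],"yaw": 0,"fingers": 0.1},
    {"dp": [0,0,0],"yaw": 0,"fingers": 0.1},
  ],
)

```text
t: 18.23
ee_pos: [517.6, -60.6, 69.8]
ee_rot: [[-0.955, -0.295, 0.001], [-0.295, 0.955, -0.001], [-0.0, -0.001, -1.0]]
contact_force: [2.8, -5.3, -2.8]
opening: 39.5
finger_force: 2.8
```

```bash
cat >> pad.py <<'E'
g=im[200:300,230:410].max(2);g=cv2.resize(g,None,fx=4,fy=4,interpolation=cv2.INTER_CUBIC)
for y in(225,240,265): 
    q=np.flatnonzero(g[y,440:560]<35)+440;print(y,q.min() if len(q) else 0,q.max() if len(q) else 0)
E
python3 pad.py p3.png
```

```text
18.2333 [517.55599054 -60.64735246  69.83625361] 39.507595032469254 2.8203713841503486 [ 2.7569622  -5.32954294 -2.79971418]
pad_face [([358.1, 262.9, 14.6, 19.3], 0.52)]
jaw [([341.6, 259.4, 44.9, 20.1], 0.96)]
block [([376.4, 265.8, 29.3, 31.7], 0.9)]
225 512 531
240 504 522
265 502 520
```

>>> step_arm(
  plan=[
    {"dp": [0,0.02,0],"yaw": 0,"fingers": 0.14},
    {"dp": [0,0,0],"yaw": 0,"fingers": 0.17},
    {"dp": [0,0,0],"yaw": 0,"fingers": 0.2},
    {"dp": [0,0,0],"yaw": 0,"fingers": 0.2},
    {"dp": [0,0,0],"yaw": 0,"fingers": 0.2},
  ],
)

```text
t: 18.85
ee_pos: [517.4, -60.3, 69.8]
ee_rot: [[-0.955, -0.295, 0.001], [-0.295, 0.955, -0.001], [-0.0, -0.002, -1.0]]
contact_force: [3.0, -5.3, -3.1]
opening: 35.0
finger_force: 2.9
```

```bash
python3 pad.py p4.png
```

```text
18.85 [517.4401777  -60.26434079  69.84092909] 35.02249723942189 2.931411746540107 [ 2.96230635 -5.31157457 -3.0512264 ]
pad_face [([361.1, 263.6, 18.9, 20.4], 0.6)]
jaw [([342.8, 259.5, 41.2, 23.8], 0.74)]
block []
225 519 530
240 509 522
265 509 520
```

>>> step_arm(
  plan=[
    {"dp": [0,0,0],"yaw": 0,"fingers": 0.22},
    {"dp": [0,0,0],"yaw": 0,"fingers": 0.22},
    {"dp": [0,0,0],"yaw": 0,"fingers": 0.22},
  ],
)

```text
t: 19.3
ee_pos: [517.4, -60.1, 69.8]
ee_rot: [[-0.955, -0.295, 0.001], [-0.295, 0.955, -0.001], [-0.0, -0.001, -1.0]]
contact_force: [2.4, -4.5, -1.9]
opening: 33.8
finger_force: 3.4
```

```bash
python3 pad.py p5.png
```

```text
19.3 [517.37572599 -60.10340135  69.83721681] 33.772138692771925 3.436330448021181 [ 2.40741022 -4.47502836 -1.92729319]
pad_face [([358.9, 263.2, 15.7, 23.6], 0.43)]
jaw [([341.6, 258.9, 47.7, 23.4], 0.88)]
block [([376.2, 265.4, 29.2, 33.7], 0.75)]
225 521 530
240 509 522
265 509 520
```

View pics/p5.png

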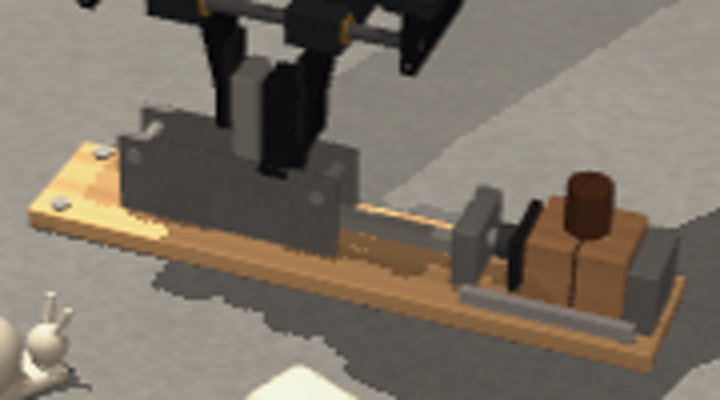

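The pad at (525,245) is now only a few mm short of the block. Trigger force is T = finger_force + net/2 ≈ 5.9 N, which matches spring plus jaw friction. So 10 N on the block means T ≈ 15.5 N.

>>> step_arm(
  plan=[
    {"dp": [0,-0.05,0],"yaw": 0,"fingers": 0.1},
    {"dp": [0,-0.1,0],"yaw": 0,"fingers": 0},
    {"dp": [0,-0.15,0],"yaw": 0,"fingers": -0.2},
    {"dp": [0,-0.12,0],"yaw": 0,"fingers": -0.5},
    {"dp": [0,0,0],"yaw": 0,"fingers": -0.5},
    {"dp": [0,0,0],"yaw": 0,"fingers": -0.5},
    {"dp": [0,0,0],"yaw": 0,"fingers": -0.5},
    {"dp": [0,0,0],"yaw": 0,"fingers": -0.5},
  ],
)

```text
t: 20.17
ee_pos: [520.2, -69.3, 69.8]
ee_rot: [[-0.955, -0.296, -0.0], [-0.296, 0.955, -0.0], [0.0, -0.0, -1.0]]
contact_force: [-0.3, 0.0, 0.3]
opening: 64.3
finger_force: 0.0
```

>>> step_arm(
  plan=[
    {"dp": [0,0,0],"yaw": 0,"fingers": -0.25},
    {"dp": [0,0.05,0],"yaw": 0,"fingers": -0.2},
    {"dp": [0,0.05,0],"yaw": 0,"fingers": -0.15},
    {"dp": [0,0.05,0],"yaw": 0,"fingers": -0.1},
    {"dp": [0,0,0],"yaw": 0,"fingers": -0.1},
    {"dp": [0,0,0],"yaw": 0,"fingers": -0.1},
  ],
)

```text
t: 20.67
ee_pos: [519.3, -66.5, 69.8]
ee_rot: [[-0.955, -0.296, 0.001], [-0.296, 0.955, -0.001], [-0.0, -0.001, -1.0]]
contact_force: [2.0, -5.1, -2.0]
opening: 48.6
finger_force: 2.5
```

>>> step_arm(
  plan=[
    {"dp": [0,0.05,0],"yaw": 0,"fingers": -0.06},
    {"dp": [0,0.05,0],"yaw": 0,"fingers": -0.02},
    {"dp": [0,0,0],"yaw": 0,"fingers": -0.02},
    {"dp": [0,0,0],"yaw": 0,"fingers": -0.02},
  ],
)

```text
t: 21.0
ee_pos: [518.8, -64.7, 69.9]
ee_rot: [[-0.955, -0.295, 0.001], [-0.295, 0.955, -0.002], [-0.001, -0.002, -1.0]]
contact_force: [3.3, -7.3, -3.2]
opening: 44.7
finger_force: 3.8
```

>>> step_arm(
  plan=[
    {"dp": [0,0.05,0],"yaw": 0,"fingers": 0.02},
    {"dp": [0,0.03,0],"yaw": 0,"fingers": 0.05},
    {"dp": [0,0,0],"yaw": 0,"fingers": 0.05},
    {"dp": [0,0,0],"yaw": 0,"fingers": 0.05},
  ],
)

```text
t: 21.33
ee_pos: [518.5, -63.7, 69.9]
ee_rot: [[-0.956, -0.295, 0.002], [-0.295, 0.956, -0.003], [-0.001, -0.003, -1.0]]
contact_force: [4.3, -8.7, -6.3]
opening: 41.7
finger_force: 6.3
```

>>> step_arm(
  plan=[
    {"dp": [0,0,0],"yaw": 0,"fingers": 0.07},
    {"dp": [0,0,0],"yaw": 0,"fingers": 0.09},
    {"dp": [0,0,0],"yaw": 0,"fingers": 0.09},
    {"dp": [0,0,0],"yaw": 0,"fingers": 0.09},
    {"dp": [0,0,0],"yaw": 0,"fingers": 0.09},
  ],
)

```text
t: 21.75
ee_pos: [518.2, -62.9, 69.8]
ee_rot: [[-0.955, -0.295, 0.001], [-0.295, 0.955, -0.002], [-0.001, -0.002, -1.0]]
contact_force: [3.1, -6.2, -2.9]
opening: 39.6
finger_force: 10.4
```

>>> step_arm(
  plan=[
    {"dp": [0,0,0],"yaw": 0,"fingers": 0.1},
    {"dp": [0,0,0],"yaw": 0,"fingers": 0.11},
    {"dp": [0,0,0],"yaw": 0,"fingers": 0.11},
    {"dp": [0,0,0],"yaw": 0,"fingers": 0.11},
    {"dp": [0,0,0],"yaw": 0,"fingers": 0.11},
    {"dp": [0,0,0],"yaw": 0,"fingers": 0.11},
  ],
)

```text
t: 22.25
ee_pos: [518.1, -62.5, 69.8]
ee_rot: [[-0.955, -0.295, 0.001], [-0.295, 0.955, -0.001], [-0.0, -0.002, -1.0]]
contact_force: [4.5, -5.3, -3.5]
opening: 38.9
finger_force: 12.4
```

```bash
python3 pad.py p6.png
```

```text
22.25 [518.10828655 -62.46585639  69.8291944 ] 38.90736611785764 12.371346578293014 [ 4.50811452 -5.34458957 -3.45726126]
pad_face [([362.9, 262.9, 13.5, 22.5], 0.51)]
jaw [([343.4, 258.6, 46.4, 22.3], 0.74)]
block [([376.3, 264.8, 32.6, 30.3], 0.89)]
225 529 532
240 519 524
265 517 521
```

T is now about 15.6 N, so roughly 10 N is on the block. Pad travel since contact (about 7 mm) agrees.

```bash
python3 -c "
from workcell import ctrl
print(ctrl.sign_off())"
```

```text
the job is handed in; nothing more can be done
None
```

The job is handed in: the peg sits in the block up to its head, and the clamp is held squeezed with about 10 N on the block. That figure is worked out from the gripper's force readings, not measured at the pad. It took four trigger strokes and 22 s.

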